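# Scrape the drip-stand bar clean and stand a bottle on it

### The job

Clear the black resin chips off the narrow raised bar of the drip stand with the scraper block, so that they all drop into the stand's own tray, not touching them with the gripper or the bottle. Stand the scraper back upright on the worktop, beside the stand, and, once the bar is clear, stand the white bottle upright on the middle of the bar without dropping it. Leave everything else on the worktop where it is.

Things in the scene. Friction and masses are not known exactly. Their poses are not given: they have to be found in the camera images.
- stand: Drip stand, fixed to the worktop. A shallow open steel tray, 130 mm (its x) by 200 mm (its y), with 4 mm walls, rim 26 mm and inner floor 10 mm above the worktop, stands on short feet. From its middle two 12 mm pillars at y = +45 and -45 mm carry one narrow flat aluminium bar, 36 mm wide (x) and 130 mm long (y), 8 mm thick, centred over the tray, flat top face 82 mm above the worktop. Origin: centre of the stand's underside, on the worktop; z up, y along the bar.
- scraper_center (a point): Loose grey scraper block standing on its foot: block 24 mm thick (its x), 100 mm long (its y), 30 mm high, whose underside is a flat rubber face; on top of it a handle ridge 18 mm thick (x), 60 mm long (y), from 30 to 70 mm above the underside. Total height 70 mm, 0.16 kg. The point is its centre, 35 mm above the underside; the middle of the handle ridge is 15 mm higher. Its two broad sides are alike.
- bottle_center (a point): The only white round bottle with a white screw cap: body 50 mm in diameter with straight sides to about 65 mm, then a shoulder and a 32 mm cap, 100 mm tall in all, flat base, about 0.085 kg. The point is on its axis, half-way up (50 mm above the base); z up along its axis.
- jar_center (a point): Bystander: small jar with orange cap, 41 mm diameter, 53 mm tall, loose; point half-way up.
- tube_left_center (a point): Bystander: screw-capped sample tube, cap 41 mm diameter, 94 mm tall, standing loose at the back left; point half-way up.
- tube_right_center (a point): Bystander: screw-capped sample tube of the same kind, standing loose at the front right; point half-way up.
- tall_tube_center (a point): Bystander: tall slim tube with purple cap, 34 mm diameter, 156 mm tall, standing loose at the back right; point half-way up.
- chip0_center (a point): Loose chip of hard black resin, about 18x13x7 mm (length, width, thickness), 10 g, lying flat on the bar, at most 34 mm from the bar's middle along it; point at its centre.
- chip1_center (a point): Loose chip of hard black resin, about 14x14x6 mm (length, width, thickness), 10 g, lying flat on the bar, at most 34 mm from the bar's middle along it; point at its centre.
- chip2_center (a point): Loose chip of hard black resin, about 16x12x8 mm (length, width, thickness), 10 g, lying flat on the bar, at most 34 mm from the bar's middle along it; point at its centre.

How it is judged (in metres and radians):
On the way, in this order (a step that is already met when the one before it is completed fails the run):
1. the scraper is lifted to the bar (z of scraper_center in the frame of stand above 0.095 m and horizontal distance between scraper_center and stand below 0.16 m), for 0.1 s.
2. all three chips are off the bar and in the tray (x of chip0_center in the frame of stand between -0.065 and 0.065 m and y of chip0_center in the frame of stand between -0.1 and 0.1 m and z of each of chip0_center, chip1_center, chip2_center in the frame of stand below 0.05 m and x of chip1_center in the frame of stand between -0.065 and 0.065 m and y of chip1_center in the frame of stand between -0.1 and 0.1 m and x of chip2_center in the frame of stand between -0.065 and 0.065 m and y of chip2_center in the frame of stand between -0.1 and 0.1 m), for 0.2 s.
At the end, for the whole second after the job is handed in: Bottle at rest upright (0.08 rad) on the bar, axis within 12 mm of the bar's centre line and 30 mm of its middle; scraper at rest upright (0.1 rad) on the worktop, centre 30 to 40 mm high; all three chips inside the tray's outline, under 50 mm high (all of step 2 and x of bottle_center in the frame of stand between -0.012 and 0.012 m and y of bottle_center in the frame of stand between -0.03 and 0.03 m and z of bottle_center in the frame of stand between 0.126 and 0.138 m and angle between bottle_center's own z axis and vertical below 0.08 rad and linear speed of each of bottle, scraper below 0.02 m/s and height (world z) of scraper_center between 0.03 and 0.04 m and angle between scraper_center's own z axis and vertical below 0.1 rad); the robot touches nothing.
It fails at once if the gripper or arm touches a chip (contact force between any of the fingers, the arm and chip0 above 0.3 N or contact force between any of the fingers, the arm and chip1 above 0.3 N or contact force between any of the fingers, the arm and chip2 above 0.3 N).
It fails at once if the bottle touches a chip (contact force between bottle and chip0 above 0.3 N or contact force between bottle and chip1 above 0.3 N or contact force between bottle and chip2 above 0.3 N).
It fails at once if the bottle is set on the stand while a chip is still on the bar (contact force between bottle and stand above 0.2 N and z of any of chip0_center, chip1_center, chip2_center in the frame of stand above 0.06 m).
It fails at once if the bottle falls freely (over 0.4 m/s with no finger on it) (linear speed of bottle above 0.4 m/s and contact force between the fingers and bottle below 0.1 N).
It fails at once if a bystander is moved by more than 30 mm or tipped over (distance of any of jar_center, tube_left_center, tube_right_center, tall_tube_center from where it was at the start of the episode above 0.03 m or angle between any of jar_center, tube_left_center, tube_right_center, tall_tube_center's own z axis and vertical above 0.5 rad).
It also fails if it takes over 67 s, if anything falls off the work surface, if the arm or the gripper's body presses on something with over 40 N, if the wrist force passes 120 N, or if a joint passes its speed limit or range.

### The arm

A 6-joint arm with a two-finger parallel gripper is mounted at the origin on a cart in front of the work surface, level with it; the furniture and walls round the work are solid. World frame = base frame: x ahead of the robot, y to its left, z up, the work surface at z = 0. Lengths are in m, angles in degrees, forces in N, time in s.
With the tool pointing down it reaches from about 0.35 to 0.875 m from the base axis. Payload 4.2 kg.
Tool frame: the origin (TCP) lies between the finger pads; the fingertips stand 17 mm ahead of it and the grasp point (between the pads) lies 2 mm behind it; z points along the fingers, y is the direction in which the jaws open and shut (so a half turn about z gives the same grasp; the last joint's range is limited). The gripper opens to 87 mm and grips with 3 to 60 N. Pads are 19 mm wide; open, the fingers measure 117 mm over their backs; the gripper's body (75 mm by 190 mm) begins 51 mm behind the grasp point.
Start: joints at [89.244, 22.042, 0.453, 0, -68.411, -14.817], TCP at [0.168, 0.602, 0.24] pointing down, gripper open.
Joint ranges: [-179.83, 179.83], [-69.29, 118.12], [-61.27, 80.66], [-181.25, 117.63], [-171.15, -9.14], [-177.46, 177.46]. Speed limits (degrees/s): [159.86, 159.86, 180, 180, 180, 180].

### API

Orientations are given as a 3x3 rotation matrix whose columns are the frame's x, y, z axes.
In Python, from station import r gives the robot as it stands.
- The arm moves only by the shell command python3 -m creep 'ROWS'. ROWS is JSON, a list of rows, each a list of 7 numbers: the opening, from 0 (shut) to 1 (fully open), then the shift along the tool's x, y, z scaled (see below), then the turn, a rotation vector about the tool's x, y, z scaled (see below). A call has 1 to 5 rows; each row is the pose to reach, as a shift and turn from the pose measured when the call began, along the tool's axes at that moment, turning the shorter way round; what a row does not reach only later rows make up. The controller multiplies each number of a shift by 300 mm and each number of a turn by 180 degrees. A row lasts 1/12 s, in which the tool goes at most 41.7 mm and 7.16 degrees, less where a joint would pass 70% of its speed; a pose out of reach is approached as far as the arm can. A call with a number of a shift or a turn outside -1 to 1 is refused whole. A call with a gripper value outside its range is refused whole. The fingers move at their own pace and stop on an object; the grip force is fixed at half the most. Time passes only in rows, so rows that repeat a pose let the fingers close. It gives the time, the measured TCP pose, the force and the opening at its end, in the units of the state.
- r.sense(): the state, without advancing time (a new reading comes with each control period).
- r.capture(name): name is "scene" or "top"; returns the picture (480x640x3 uint8, blue, green, red); there is no depth.
- r.camera_model(name): a dict with "mtx" (3x3 intrinsics, pixels), "R" (3x3) and "t" (3): a world point X has camera coordinates R X + t. Camera axes: x right, y down, z forward; pixel columns grow to the right and rows downward; lengths in m; the calibration is good to about 2 mm. A picture is of the moment at which its call begins. camera_model takes no time and is no camera call.
- r.finish_job(): hands the job in, once; it reports no verdict.
Trained networks look in the newest picture that a camera, given by its name, has taken for a name from the list of things; names that differ only in an ending like _2 or _b are one class to them, and where a whole thing is asked for, a point or a joint stands for the part that bears it (a point fixed in the world has none). Each returns a list of dicts, best first, with "score" (0 to 1); they miss things now and then, are a little off and sometimes report something else, mostly with a low value. They report only what shows in the picture. A call takes as long as a camera call.
- r.recognise(camera, target): "rect" ([left, top, right, bottom] as shares, 0 to 1, of the picture: columns of its width, rows of its height, round what is visible of it).
- r.outline_of(camera, target): "pixels" (480x640 bool, what is visible of it) and "rect" ([left, top, right, bottom] as shares, 0 to 1, of the picture: columns of its width, rows of its height, round what is visible of it).
The state is a dict: "time_s": time; "joints": joint angles; "joint_velocities": joint speeds; "effort": joint torques, N m; "tcp_pos": TCP position; "ee_rot": TCP orientation; "wrist_force": force on the tool from outside, world axes, zero at the start; "moment": the same for the moment, N m; "gripper_width": opening from 0.0 (shut) to 1.0 (fully open).
Only numpy, scipy, OpenCV 4.12 (cv2) and the standard library are available. Lean on these libraries where they do the work, as an engineer would, in place of code of your own. Each camera call takes 0.05 s, during which the arm holds its last target.

## Working session

There is one attempt and no reset: what is moved stays moved. The work goes in short steps, Python scripts to look and compute and a shell command to move; the robot and the scene stay as the last step left them, time stands still between calls to the robot, and variables do not carry over. Pictures are saved under pics/ and viewed, and the job is handed in when it is done.

```bash
mkdir -p pics; ls; cat > h.py <<'E'
import numpy as np,cv2
from station import r
def snap(c,n):
    im=r.capture(c); cv2.imwrite(f'pics/{n}.png',im); return im
def ray(c,u,v,z):
    m=r.camera_model(c);K=np.array(m['mtx']);R=np.array(m['R']);t=np.array(m['t'])
    d=R.T@np.linalg.solve(K,[u,v,1]);C=-R.T@t
    return C+d*(z-C[2])/d[2]
def proj(c,X):
    m=r.camera_model(c);p=np.array(m['mtx'])@(np.array(m['R'])@np.array(X)+np.array(m['t']));return p[:2]/p[2]
E
python3 - <<'E'
from h import *
snap('scene','s0');snap('top','t0')
s=r.sense();print(s)
for c in('scene','top'):
    m=r.camera_model(c);print(c,-np.array(m['R']).T@np.array(m['t']),np.array(m['mtx']).tolist())
E
```

```text
pics
{'time_s': 0.1, 'joints': array([ 8.92427639e+01,  2.20868100e+01,  3.88734125e-01, -2.46821755e-02,
       -6.84105343e+01, -1.48170584e+01]), 'joint_velocities': array([ 0.02305642, -0.12827172,  0.14807317,  0.11677877, -0.02336928,
        0.05182438]), 'effort': array([-9.93558169e-04, -3.91690385e+01,  1.87933642e+01,  4.23188925e+00,
        1.34367059e-02, -7.07935692e-05]), 'tcp_pos': array([0.16764915, 0.60158471, 0.2385735 ]), 'ee_rot': array([[ 9.63240469e-01, -2.68640315e-01, -4.25579784e-04],
       [-2.68640634e-01, -9.63238619e-01, -1.89011287e-03],
       [ 9.78256337e-05,  1.93496123e-03, -9.99998123e-01]]), 'wrist_force': array([-0.0071626 ,  0.47304035,  0.65469494]), 'moment': array([-0.02626635,  0.01311238,  0.01558232]), 'gripper_width': 1.0036671072054595}
scene [-0.26921234 -0.81849555  0.83607415] [[595.2043105182681, 0.0, 318.51579214058654], [0.0, 595.2043105182681, 246.88987576625703], [0.0, 0.0, 1.0]]
top [0.30624111 0.05752449 1.37565645] [[621.3779841125843, 0.0, 329.11524658185385], [0.0, 621.3779841125843, 234.81159657764604], [0.0, 0.0, 1.0]]
```

View pics/s0.png

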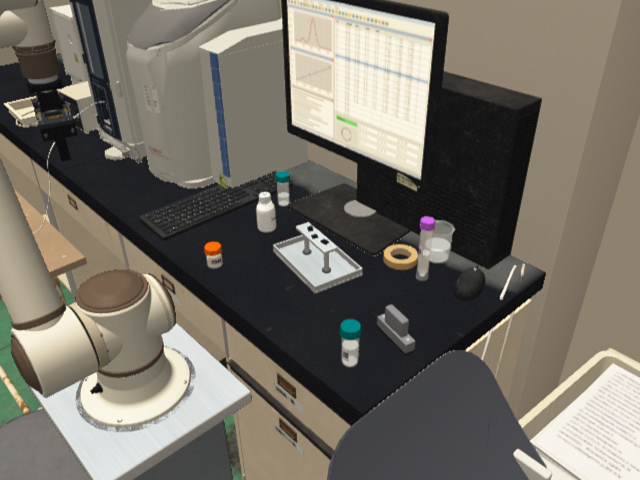

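View pics/t0.png

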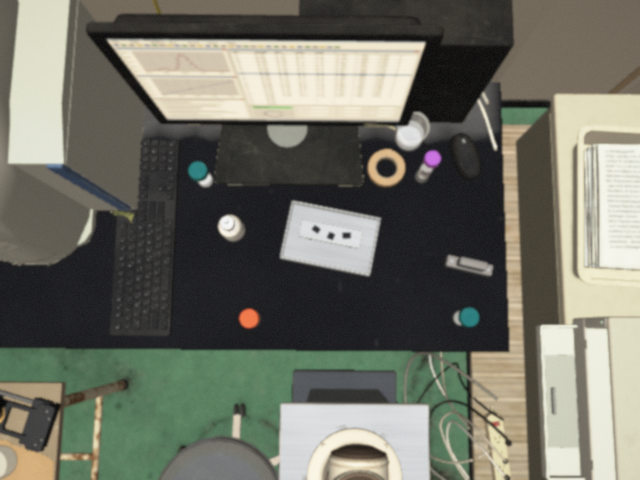

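The scene picture shows the stand at about (318,258) with three black chips on its bar, the bottle at (265,212), and the scraper at (396,328). In the top picture they are at (331,238), (231,228) and (469,265). The robot base is at the bottom of the top view, with the monitor overhanging the rear.

```bash
python3 - <<'E'
from h import *
im=cv2.imread('pics/t0.png')
a=cv2.resize(im[190:290,270:395],None,fx=6,fy=6,interpolation=cv2.INTER_CUBIC);cv2.imwrite('pics/t0a.png',a)
def info(c,n):
    o=r.outline_of(c,n)
    for k in o[:1]:
        p=k['pixels'];ys,xs=np.nonzero(p)
        rc=cv2.minAreaRect(np.c_[xs,ys].astype(np.float32))
        print(c,n,round(k['score'],2),len(xs),xs.mean().round(1),ys.mean().round(1),rc)
        return p,cv2.boxPoints(rc)
for n in ['stand','scraper_center','bottle_center','jar_center','tube_left_center','tube_right_center','tall_tube_center']:
    q=info('top',n)
    if q and n in('stand','scraper_center'):
        z=.026 if n=='stand' else 0.03
        print(np.array([ray('top',*u,z)[:2] for u in q[1]]).round(4).tolist())
for n in ['chip0_center','chip1_center','chip2_center']:
    for k in r.outline_of('top',n):
        ys,xs=np.nonzero(k['pixels']);print(n,k['score'],xs.mean(),ys.mean(),ray('top',xs.mean(),ys.mean(),.089))
E
```

```text
top stand 0.72 5184 330.3 237.8 ((330.3604736328125, 237.5837860107422), (91.04179382324219, 59.388118743896484), 11.53462028503418)
[[0.4609, 0.164], [0.5908, 0.1404], [0.5517, -0.0571], [0.4229, -0.0309]]
top scraper_center 0.81 667 469.2 264.9 ((469.0064697265625, 264.4106750488281), (49.26985549926758, 14.93115234375), 13.626993179321289)
[[0.4457, -0.1922], [0.4775, -0.2005], [0.453, -0.3042], [0.4213, -0.2956]]
top bottle_center 0.57 509 231.6 227.2 ((231.75003051757812, 227.25003051757812), (26.870054244995117, 21.920310974121094), 45.0)
top jar_center 0.89 318 249.9 317.9 ((250.0, 318.0), (18.0, 20.0), 90.0)
top tube_left_center 0.58 456 200.8 173.4 ((201.50001525878906, 173.5), (28.284271240234375, 19.798988342285156), 45.0)
top tube_right_center 0.62 409 466.8 316.5 ((466.0, 316.5), (19.0, 26.0), 90.0)
top tall_tube_center 0.9 435 427.8 165.9 ((427.0650329589844, 166.04769897460938), (15.2141752243042, 34.83669662475586), 36.25383758544922)
chip0_center 0.61 346.5 234.5 [0.50360215 0.02040173 0.089     ]
chip2_center 0.49 427.4352441613588 165.59023354564755 [ 0.65383682 -0.15137479  0.089     ]
```

View pics/t0a.png

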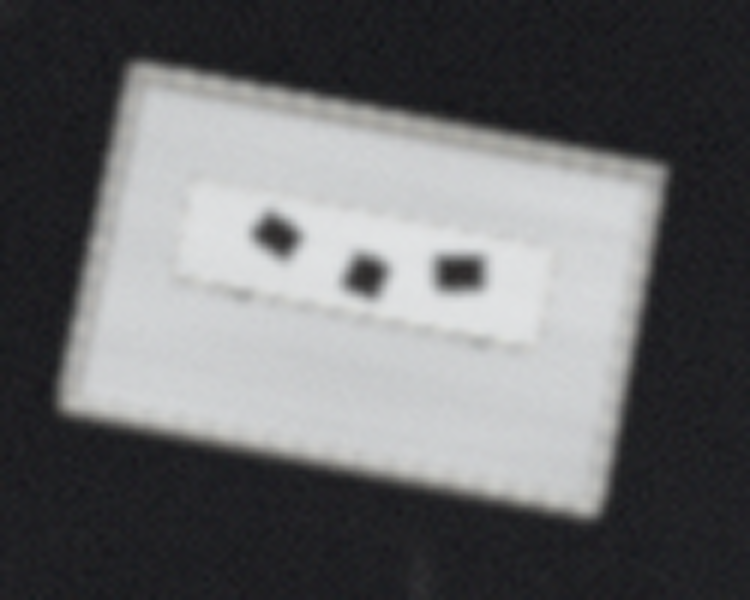

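```bash
python3 - <<'E'
from h import *
def c(P,z):return np.array([ray('top',(u+.5)/6-.5+270,(v+.5)/6-.5+190,z)[:2] for u,v in P])
A=c([(130,62),(668,165),(598,520),(60,410)],.026);B=c([(192,180),(548,248),(533,348),(178,278)],.082)
for Q in(A,B):
    print(Q.mean(0).round(4),[np.linalg.norm(Q[i]-Q[(i+1)%4]).round(4) for i in range(4)])
    d=Q[0]+Q[3]-Q[1]-Q[2];print('y-axis ang',np.degrees(np.arctan2(d[1],d[0])))
print(c([(276,234),(366,275),(460,273)],.089))
im=cv2.imread('pics/t0.png');sc=cv2.imread('pics/s0.png')
a=cv2.resize(im[240:290,435:505],None,fx=8,fy=8,interpolation=cv2.INTER_CUBIC);cv2.imwrite('pics/t0b.png',a)
a=cv2.resize(im[205:255,205:260],None,fx=8,fy=8,interpolation=cv2.INTER_CUBIC);cv2.imwrite('pics/t0c.png',a)
a=cv2.resize(sc[180:380,230:450],None,fx=3.5,fy=3,interpolation=cv2.INTER_CUBIC);cv2.imwrite('pics/s0a.png',a[:600,:800])
E
```

```text
[0.5061 0.0543] [np.float64(0.202), np.float64(0.1335), np.float64(0.1996), np.float64(0.1315)]
y-axis ang 79.23173069557403
[0.5065 0.055 ] [np.float64(0.1276), np.float64(0.0359), np.float64(0.1268), np.float64(0.0352)]
y-axis ang 79.43286494453498
[[0.51554172 0.08532033]
 [0.50134303 0.05372708]
 [0.50236109 0.02091922]]
```

View pics/t0b.png

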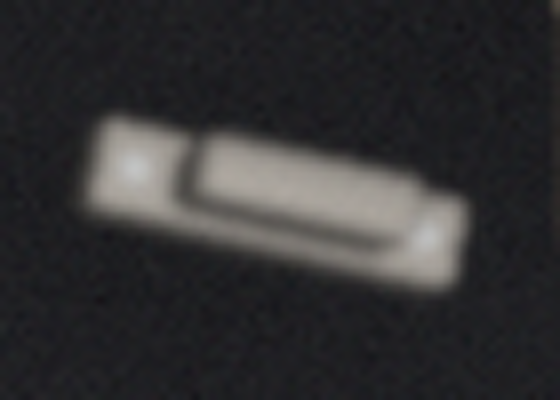

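View pics/t0c.png

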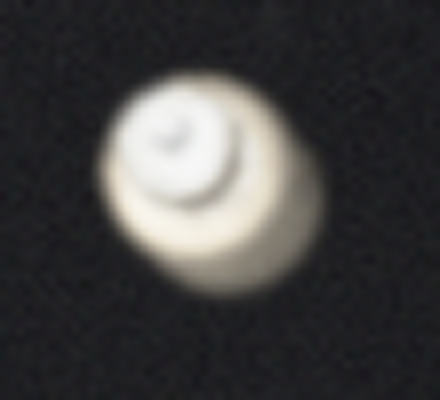

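View pics/s0a.png

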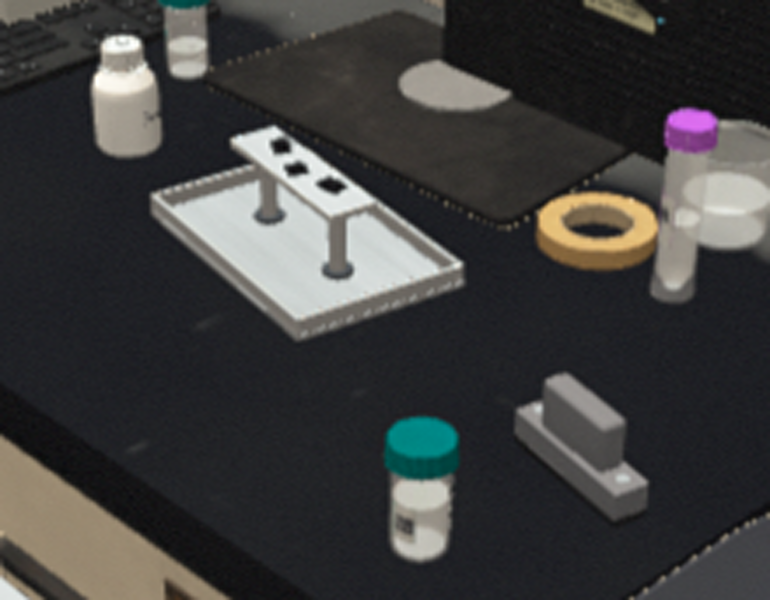

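```bash
python3 - <<'E'
from h import *
for n,u,v,z in [('tall',432,158,.156),('tr',469.5,316.5,.094),('jar',250,318,.053),('tl',197.5,170.5,.094),('bot cap',(176+.5)/8-.5+205,(140.5)/8-.5+205,.1),('bot base',(234)/8-.5+205,(206)/8-.5+205,.025)]:
    print(n,ray('top',u,v,z).round(4))
P=[(205,130),(420,172),(405,240),(195,195)] # ridge top
Q=[ray('top',(u+.5)/8-.5+435,(v+.5)/8-.5+240,.07)[:2] for u,v in P];Q=np.array(Q);print('ridge',Q.round(4).tolist(),Q.mean(0))
P=[(100,115),(468,195),(455,292),(88,212)]
Q=[ray('top',(u+.5)/8-.5+435,(v+.5)/8-.5+240,.03)[:2] for u,v in P];Q=np.array(Q);print('block',Q.round(4).tolist(),Q.mean(0),[np.linalg.norm(Q[i]-Q[(i+1)%4]).round(3) for i in range(4)])
d=Q[0]+Q[3]-Q[1]-Q[2];print(np.degrees(np.arctan2(d[1],d[0])))
# scene: bottle cap top & base
print('scene check: bottle', proj('scene',[*ray('top',226.6,222.1,.1)[:2],.1]), 'scraper top',proj('scene',[*ray('top',(307)/8-.5+435,(185)/8-.5+240,.07)[:2],.07]),'bar', proj('scene',[.506,.0545,.082]))
# monitor lower edge triangulate top(400,122) scene(421,183)
def tri(a,b):
    M=[];
    for c in('top','scene'):
        m=r.camera_model(c);M.append(np.array(m['mtx'])@np.c_[m['R'],m['t']])
    X=cv2.triangulatePoints(M[0],M[1],np.array(a,float),np.array(b,float));return (X[:3]/X[3]).ravel()
print('mon',tri((402,123),(419,181)),tri((165,124),(288,132)))
E
```

```text
tall [ 0.6516 -0.15    0.156 ]
tr [ 0.3355 -0.232   0.094 ]
jar [0.329  0.2221 0.053 ]
tl [0.637 0.337 0.094]
bot cap [0.5257 0.2706 0.1   ]
bot base [0.5205 0.2667 0.025 ]
ridge [[0.4632, -0.2209], [0.4526, -0.2774], [0.4345, -0.273], [0.4459, -0.2179]] [ 0.44903789 -0.24728588]
block [[0.4718, -0.2009], [0.4509, -0.3006], [0.4244, -0.2962], [0.4453, -0.1971]] [ 0.44809736 -0.24869728] [np.float64(0.102), np.float64(0.027), np.float64(0.101), np.float64(0.027)]
78.12429823021148
scene check: bottle [265.94631863 194.13257873] scraper top [398.07291549 312.08442765] bar [316.97776083 236.13796157]
mon [ 0.70360852 -0.08063747  0.20745328] [0.7067381  0.38868157 0.18086704]
```

```bash
cat >> h.py <<'E'
from scipy.spatial.transform import Rotation as Ro
def plan(xyz,yaw):
    s=r.sense();Rc=np.array(s['ee_rot']);p=np.array(s['tcp_pos'])
    y=np.array([np.cos(np.radians(yaw)),np.sin(np.radians(yaw)),0]);z=np.array([0,0,-1.]);x=np.cross(y,z)
    Rd=np.c_[x,y,z];d=Rc.T@(np.array(xyz)-p);w=Ro.from_matrix(Rc.T@Rd).as_rotvec()/np.pi
    print('t',round(s['time_s'],2),'pos',p.round(4),'yaw',np.degrees(np.arctan2(Rc[1,1],Rc[0,1])).round(1),'tilt',np.degrees(np.arccos(-Rc[2,2])).round(2),'g',round(s['gripper_width'],3),'F',np.array(s['wrist_force']).round(1),'j6',s['joints'][5].round(0))
    print('ROW',(d/.3).round(4).tolist(),w.round(4).tolist(), 'mm',(d*1000).round(1).tolist())
import sys
if __name__=='__main__':
    a=[float(v) for v in sys.argv[1:]];plan(a[:3],a[3])
E
python3 h.py .5 .25 .24 -165
```

```text
t 0.6 pos [0.1677 0.602  0.2395] yaw -105.6 tilt 0.0 g 0.998 F [-0.5 -0.6  0.4] j6 -15.0
ROW [1.3819, 0.8331, -0.0015] [0.0, 0.0, 0.3302] mm [414.6, 249.9, -0.5]
```

```bash
python3 -m creep '[[1,0.69,0.41,0,0,0,0.2],[1,0.69,0.41,0,0,0,0.2],[1,0.69,0.41,0,0,0,0.2],[1,0.69,0.41,0,0,0,0.2],[1,0.69,0.41,0,0,0,0.2]]'; python3 h.py .5 .25 .24 -165
```

```text
time_s: 1.02
tcp_pos: [0.3126, 0.4499, 0.2398]
ee_rot: [[0.62, -0.785, 0.0], [-0.785, -0.62, 0.0], [-0.0, -0.0, -1.0]]
wrist_force: [0.6, 1.6, 0.5]
gripper_width: 1.0
t 1.02 pos [0.3126 0.4499 0.2398] yaw -141.7 tilt 0.03 g 1.0 F [0.6 1.6 0.5] j6 -34.0
ROW [0.9102, -0.077, -0.0007] [-0.0001, 0.0001, 0.1295] mm [273.1, -23.1, -0.2]
```

```bash
python3 -m creep '[[1,0.91,-0.08,0,0,0,0.2],[1,0.91,-0.08,0,0,0,0.2],[1,0.91,-0.08,0,0,0,0.2],[1,0.91,-0.08,0,0,0,0.2],[1,0.91,-0.08,0,0,0,0.2]]'; python3 h.py .45 -.248 .18 168.1
```

```text
time_s: 1.43
tcp_pos: [0.4555, 0.2981, 0.2402]
ee_rot: [[0.043, -0.999, 0.001], [-0.999, -0.043, 0.001], [-0.001, -0.001, -1.0]]
wrist_force: [-0.3, 1.4, 0.0]
gripper_width: 0.998
t 1.43 pos [0.4555 0.2981 0.2402] yaw -177.5 tilt 0.08 g 0.998 F [-0.3  1.4  0. ] j6 -48.0
ROW [1.818, 0.0972, 0.1984] [-0.0002, 0.0004, 0.0799] mm [545.4, 29.2, 59.5]
```

```bash
python3 -m creep '[[1,0.91,0,0.05,0,0,0.08],[1,0.91,0,0.05,0,0,0.08],[1,0.91,0,0.05,0,0,0.08],[1,0.91,0,0.05,0,0,0.08],[1,0.91,0,0.05,0,0,0.08]]'; python3 h.py .45 -.248 .18 168.1
```

```text
time_s: 1.85
tcp_pos: [0.4639, 0.09, 0.2287]
ee_rot: [[-0.206, -0.979, 0.002], [-0.979, 0.206, 0.001], [-0.002, -0.001, -1.0]]
wrist_force: [1.1, -0.4, 0.4]
gripper_width: 1.005
t 1.85 pos [0.4639 0.09   0.2287] yaw 168.1 tilt 0.12 g 1.005 F [ 1.1 -0.4  0.4] j6 -43.0
ROW [1.1122, -0.1867, 0.1607] [-0.0004, 0.0006, -0.0] mm [333.7, -56.0, 48.2]
```

```bash
python3 -m creep '[[1,0.91,-0.15,0,0,0,0],[1,0.91,-0.15,0,0,0,0],[1,0.91,-0.15,0,0,0,0],[1,0.91,-0.15,0,0,0,0],[1,0.91,-0.15,0,0,0,0]]'; python3 h.py .4485 -.248 .12 168.1
```

```text
time_s: 2.27
tcp_pos: [0.4544, -0.1181, 0.2289]
ee_rot: [[-0.206, -0.979, 0.003], [-0.979, 0.206, 0.001], [-0.002, -0.003, -1.0]]
wrist_force: [1.4, 0.7, 0.2]
gripper_width: 0.999
t 2.27 pos [ 0.4544 -0.1181  0.2289] yaw 168.1 tilt 0.19 g 0.999 F [1.4 0.7 0.2] j6 -17.0
ROW [0.4284, -0.0689, 0.3622] [-0.0008, 0.0007, 0.0002] mm [128.5, -20.7, 108.7]
```

```bash
python3 -m creep '[[1,0.4284,-0.069,0.36,0,0,0],[1,0.4284,-0.069,0.36,0,0,0],[1,0.4284,-0.069,0.36,0,0,0],[1,0.4284,-0.069,0.36,0,0,0],[1,0.4284,-0.069,0.36,0,0,0]]'; python3 h.py .4485 -.248 .056 168.1
python3 - <<'E'
from h import *
im=snap('scene','s1');cv2.imwrite('pics/s1a.png',cv2.resize(im[220:400,300:500],None,fx=3,fy=3,interpolation=cv2.INTER_CUBIC))
E
```

```text
time_s: 2.68
tcp_pos: [0.4452, -0.2508, 0.1159]
ee_rot: [[-0.211, -0.977, -0.006], [-0.977, 0.211, 0.004], [-0.003, 0.006, -1.0]]
wrist_force: [-0.8, 0.2, -0.4]
gripper_width: 0.996
t 2.68 pos [ 0.4452 -0.2508  0.1159] yaw 167.8 tilt 0.39 g 0.996 F [-0.8  0.2 -0.4] j6 -1.0
ROW [-0.0111, -0.01, 0.1995] [0.002, 0.0008, -0.0017] mm [-3.3, -3.0, 59.9]
```

View pics/s1a.png

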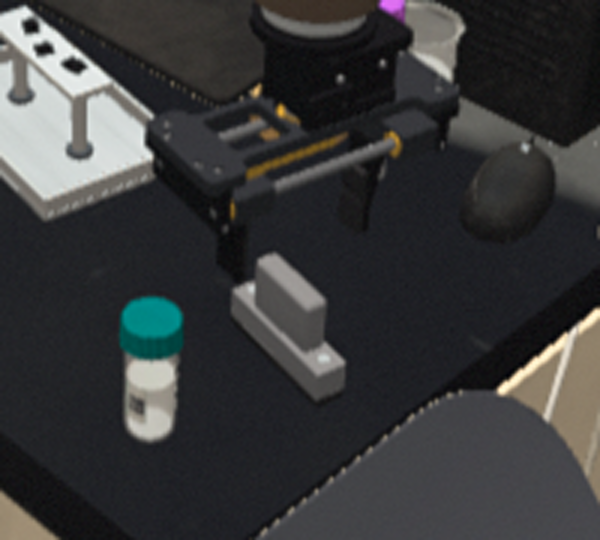

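Jaws straddle the ridge (fingers at (235,260) and (355,210), ridge top at (290,285) in the crop). Descending.

```bash
python3 -m creep '[[1,-0.011,-0.01,0.07,0.002,0,-0.002],[1,-0.011,-0.01,0.14,0.002,0,-0.002],[1,-0.011,-0.01,0.2,0.002,0,-0.002],[1,-0.011,-0.01,0.2,0.002,0,-0.002],[1,-0.011,-0.01,0.2,0.002,0,-0.002]]'; python3 h.py .4485 -.248 .056 168.1
```

```text
time_s: 3.15
tcp_pos: [0.45, -0.2467, 0.0578]
ee_rot: [[-0.203, -0.979, 0.002], [-0.979, 0.203, 0.002], [-0.002, -0.002, -1.0]]
wrist_force: [0.5, 0.3, 0.2]
gripper_width: 1.001
t 3.15 pos [ 0.45   -0.2467  0.0578] yaw 168.3 tilt 0.15 g 1.001 F [0.5 0.3 0.2] j6 -1.0
ROW [0.0052, 0.0039, 0.0061] [-0.0006, 0.0006, 0.0011] mm [1.6, 1.2, 1.8]
```

```bash
python3 -m creep '[[0.6,0,0,0.006,0,0,0],[0.4,0,0,0.006,0,0,0],[0.25,0,0,0.006,0,0,0],[0.15,0,0,0.006,0,0,0],[0,0,0,0.006,0,0,0]]'; python3 -m creep '[[0,0,0,0,0,0,0],[0,0,0,0,0,0,0],[0,0,0,0,0,0,0],[0,0,0,0,0,0,0]]'; python3 h.py .4485 -.248 .16 168.1
```

```text
time_s: 3.57
tcp_pos: [0.4503, -0.2467, 0.0567]
ee_rot: [[-0.203, -0.979, 0.004], [-0.979, 0.203, 0.001], [-0.002, -0.003, -1.0]]
wrist_force: [0.8, 0.1, 0.3]
gripper_width: 0.708
time_s: 3.9
tcp_pos: [0.4503, -0.2468, 0.0568]
ee_rot: [[-0.203, -0.979, 0.004], [-0.979, 0.203, 0.001], [-0.002, -0.003, -1.0]]
wrist_force: [-0.7, 0.2, 0.2]
gripper_width: 0.402
t 3.9 pos [ 0.4503 -0.2468  0.0568] yaw 168.3 tilt 0.21 g 0.402 F [-0.7  0.2  0.2] j6 -1.0
ROW [0.0045, 0.004, -0.3442] [-0.001, 0.0006, 0.001] mm [1.4, 1.2, -103.2]
```

```bash
python3 -m creep '[[0,0,0,0,0,0,0],[0,0,0,0,0,0,0],[0,0,0,0,0,0,0],[0,0,0,0,0,0,0],[0,0,0,0,0,0,0]]'; python3 h.py .4485 -.248 .18 168.1
```

```text
time_s: 4.32
tcp_pos: [0.4502, -0.2468, 0.0566]
ee_rot: [[-0.203, -0.979, 0.003], [-0.979, 0.203, 0.001], [-0.002, -0.003, -1.0]]
wrist_force: [0.0, -0.0, -0.8]
gripper_width: 0.205
t 4.32 pos [ 0.4502 -0.2468  0.0566] yaw 168.3 tilt 0.2 g 0.205 F [ 0.  -0.  -0.8] j6 -1.0
ROW [0.0044, 0.0034, -0.4113] [-0.0009, 0.0006, 0.001] mm [1.3, 1.0, -123.4]
```

```bash
python3 -m creep '[[0,0,0,-0.1,0,0,0],[0,0,0,-0.2,0,0,0],[0,0,0,-0.3,0,0,0],[0,0,0,-0.42,0,0,0],[0,0,0,-0.42,0,0,0]]'; python3 h.py .4608 .063 .18 169.3
```

```text
time_s: 4.73
tcp_pos: [0.4537, -0.2485, 0.1898]
ee_rot: [[-0.201, -0.979, 0.017], [-0.98, 0.201, -0.004], [0.001, -0.017, -1.0]]
wrist_force: [1.1, 0.0, -0.1]
gripper_width: 0.204
t 4.73 pos [ 0.4537 -0.2485  0.1898] yaw 168.4 tilt 0.98 g 0.204 F [ 1.1  0.  -0.1] j6 -1.0
ROW [-1.0217, 0.1864, 0.029] [-0.0054, -0.0002, -0.0051] mm [-306.5, 55.9, 8.7]
```

```bash
python3 -m creep '[[0,-0.6,0.09,0,-0.005,0,-0.005],[0,-0.6,0.09,0,-0.005,0,-0.005],[0,-0.6,0.09,0,-0.005,0,-0.005],[0,-0.6,0.09,0,-0.005,0,-0.005],[0,-0.6,0.09,0,-0.005,0,-0.005]]'; python3 h.py .4608 .063 .18 169.3
```

```text
time_s: 5.15
tcp_pos: [0.4637, -0.0631, 0.1895]
ee_rot: [[-0.182, -0.983, 0.003], [-0.983, 0.182, 0.0], [-0.001, -0.003, -1.0]]
wrist_force: [-0.4, 0.7, -0.8]
gripper_width: 0.205
t 5.15 pos [ 0.4637 -0.0631  0.1895] yaw 169.5 tilt 0.15 g 0.205 F [-0.4  0.7 -0.8] j6 -23.0
ROW [-0.4116, 0.0862, 0.0316] [-0.0008, 0.0002, 0.0011] mm [-123.5, 25.9, 9.5]
```

```bash
python3 -m creep '[[0,-0.41,0.086,0.03,0,0,0],[0,-0.41,0.086,0.03,0,0,0],[0,-0.41,0.086,0.03,0,0,0],[0,-0.41,0.086,0.03,0,0,0],[0,-0.41,0.086,0.03,0,0,0]]'; python3 h.py .4608 .063 .142 169.3
python3 - <<'E'
from h import *
im=snap('scene','s2');cv2.imwrite('pics/s2a.png',cv2.resize(im[150:310,220:420],None,fx=3.5,fy=3.5,interpolation=cv2.INTER_CUBIC))
im=snap('top','t2');cv2.imwrite('pics/t2a.png',cv2.resize(im[170:330,240:440],None,fx=3.5,fy=3.5,interpolation=cv2.INTER_CUBIC))
E
```

```text
time_s: 5.57
tcp_pos: [0.4605, 0.0647, 0.1801]
ee_rot: [[-0.178, -0.984, 0.002], [-0.984, 0.178, 0.0], [-0.0, -0.002, -1.0]]
wrist_force: [0.1, -1.1, -0.9]
gripper_width: 0.203
t 5.57 pos [0.4605 0.0647 0.1801] yaw 169.7 tilt 0.12 g 0.203 F [ 0.1 -1.1 -0.9] j6 -38.0
ROW [0.0053, -0.0017, 0.1269] [-0.0007, 0.0001, 0.0025] mm [1.6, -0.5, 38.1]
```

View pics/s2a.png

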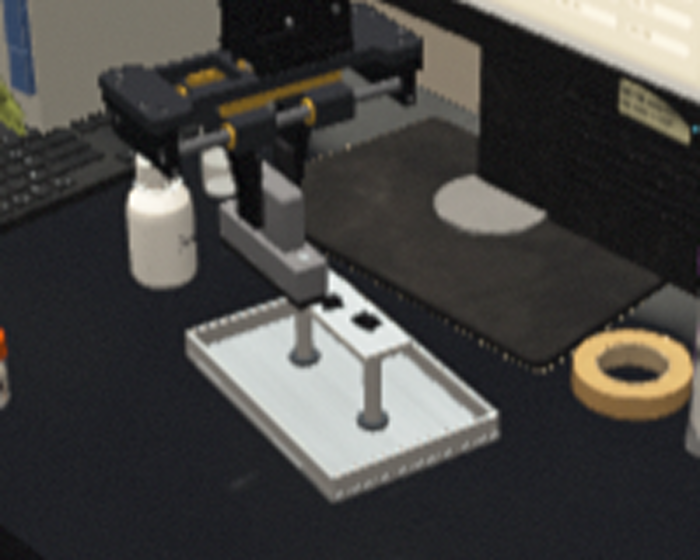

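View pics/t2a.png

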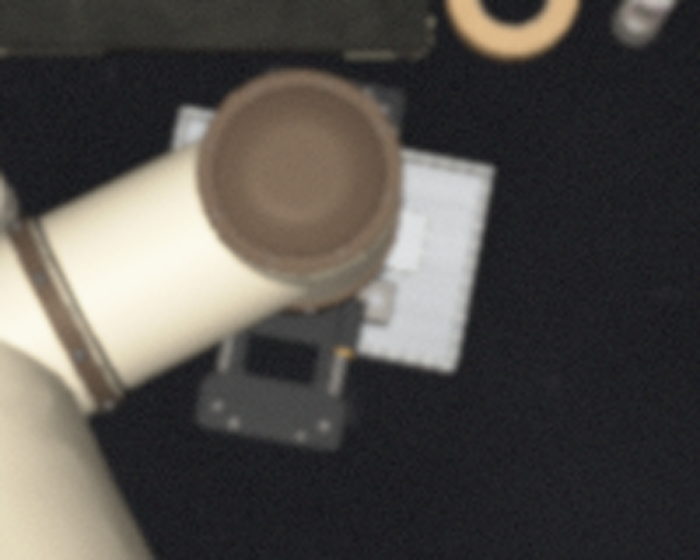

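```bash
python3 - <<'E'
from h import *
for u,v in [(397,283),(389,327)]: print(ray('top',(u+.5)/3.5-.5+240,(v+.5)/3.5-.5+170,.1534))
a=np.radians(-10.3);ex=np.array([np.cos(a),np.sin(a)]);ey=np.array([-ex[1],ex[0]])
p=np.array([.4605,.0647])
print(p-.05*ey+.012*ex,p-.05*ey-.012*ex)
E
```

```text
[0.46176137 0.00907308 0.1534    ]
[0.43668349 0.01350535 0.1534    ]
[0.46336651 0.01336012] [0.43975327 0.01765137]
```

```bash
python3 -m creep '[[0,-0.01,0,0.04,0,0,0.0],[0,-0.01,0,0.08,0,0,0],[0,-0.01,0,0.12,0,0,0],[0,-0.01,0,0.13,0,0,0],[0,-0.01,0,0.13,0,0,0]]'; python3 h.py .4608 .066 .1405 169.3
python3 - <<'E'
from h import *
im=snap('scene','s3');cv2.imwrite('pics/s3a.png',cv2.resize(im[180:290,260:380],None,fx=6,fy=5,interpolation=cv2.INTER_CUBIC))
E
```

```text
time_s: 6.08
tcp_pos: [0.4604, 0.0636, 0.1404]
ee_rot: [[-0.184, -0.983, -0.001], [-0.983, 0.184, -0.002], [0.002, 0.0, -1.0]]
wrist_force: [0.1, -0.3, -0.7]
gripper_width: 0.202
t 6.08 pos [0.4604 0.0636 0.1404] yaw 169.4 tilt 0.09 g 0.202 F [ 0.1 -0.3 -0.7] j6 -39.0
ROW [-0.0081, 0.0002, -0.0004] [0.0001, -0.0005, 0.0004] mm [-2.4, 0.1, -0.1]
```

View pics/s3a.png

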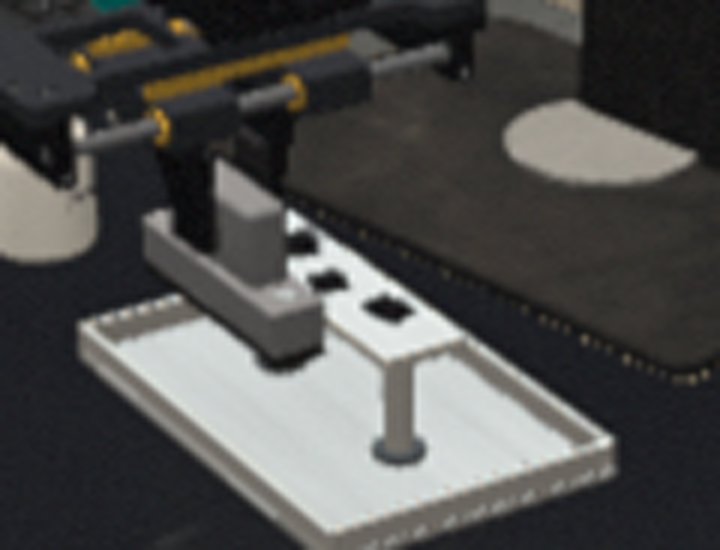

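```bash
python3 -m creep '[[0,-0.01,-0.015,0,0,0,0],[0,-0.01,-0.03,0,0,0,0],[0,-0.01,-0.045,0,0,0,0],[0,-0.01,-0.06,0,0,0,0],[0,-0.01,-0.075,0,0,0,0]]'; python3 h.py .4608 .066 .1405 169.3
```

```text
time_s: 6.55
tcp_pos: [0.4845, 0.0629, 0.1414]
ee_rot: [[-0.184, -0.983, 0.002], [-0.983, 0.184, -0.001], [0.0, -0.002, -1.0]]
wrist_force: [-0.8, -0.1, -1.5]
gripper_width: 0.198
t 6.55 pos [0.4845 0.0629 0.1414] yaw 169.4 tilt 0.11 g 0.198 F [-0.8 -0.1 -1.5] j6 -37.0
ROW [0.0043, 0.0794, 0.003] [-0.0006, -0.0001, 0.0006] mm [1.3, 23.8, 0.9]
```

```bash
python3 -m creep '[[0,0,-0.015,0,0,0,0],[0,0,-0.03,0,0,0,0],[0,0,-0.045,0,0,0,0],[0,0,-0.06,0,0,0,0],[0,0,-0.075,0,0,0,0]]'; python3 h.py .4608 .066 .1405 169.3
python3 - <<'E'
from h import *
im=snap('scene','s4');cv2.imwrite('pics/s4a.png',cv2.resize(im[180:290,260:380],None,fx=6,fy=5,interpolation=cv2.INTER_CUBIC))
E
```

```text
time_s: 6.97
tcp_pos: [0.507, 0.0586, 0.1414]
ee_rot: [[-0.184, -0.983, 0.002], [-0.983, 0.184, -0.001], [0.0, -0.002, -1.0]]
wrist_force: [-0.1, -0.1, -1.2]
gripper_width: 0.206
t 6.97 pos [0.507  0.0586 0.1414] yaw 169.4 tilt 0.1 g 0.206 F [-0.1 -0.1 -1.2] j6 -36.0
ROW [0.0042, 0.1558, 0.0028] [-0.0006, -0.0001, 0.0006] mm [1.2, 46.7, 0.8]
```

View pics/s4a.png

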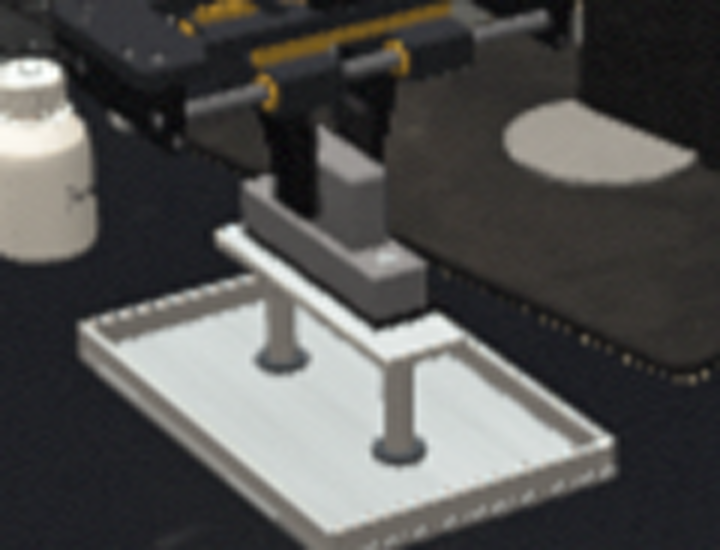

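The scraper is now over the bar's middle, and the bar behind it is bare. Continuing.

```bash
python3 -m creep '[[0,0,-0.015,0,0,0,0],[0,0,-0.03,0,0,0,0],[0,0,-0.045,0,0,0,0],[0,0,-0.06,0,0,0,0],[0,0,-0.07,0,0,0,0]]'; python3 h.py .4608 .066 .1405 169.3
python3 - <<'E'
from h import *
im=snap('scene','s5');cv2.imwrite('pics/s5a.png',cv2.resize(im[180:290,260:380],None,fx=6,fy=5,interpolation=cv2.INTER_CUBIC))
im=snap('top','t5');cv2.imwrite('pics/t5a.png',cv2.resize(im[170:330,240:440],None,fx=3.5,fy=3.5,interpolation=cv2.INTER_CUBIC))
E
```

```text
time_s: 7.43
tcp_pos: [0.5292, 0.0548, 0.1415]
ee_rot: [[-0.184, -0.983, 0.003], [-0.983, 0.184, -0.001], [0.0, -0.003, -1.0]]
wrist_force: [0.4, 0.6, -0.9]
gripper_width: 0.206
t 7.43 pos [0.5292 0.0548 0.1415] yaw 169.4 tilt 0.17 g 0.206 F [ 0.4  0.6 -0.9] j6 -34.0
ROW [0.0051, 0.2309, 0.0028] [-0.0009, -0.0, 0.0006] mm [1.5, 69.3, 0.8]
```

View pics/s5a.png

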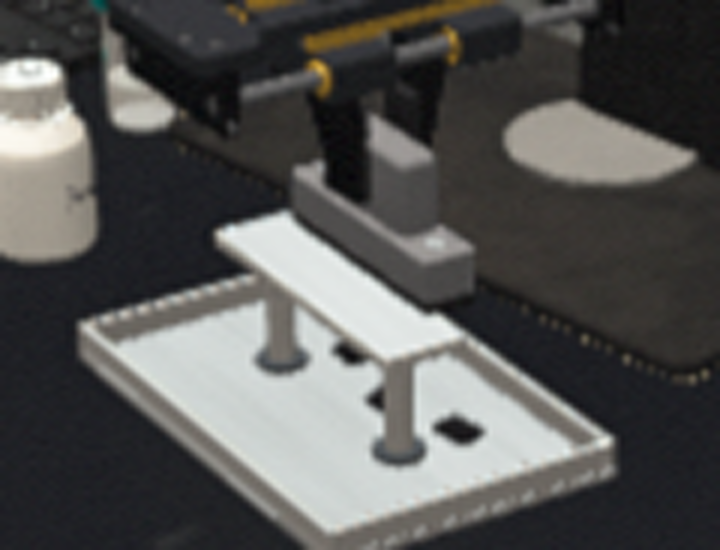

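View pics/t5a.png

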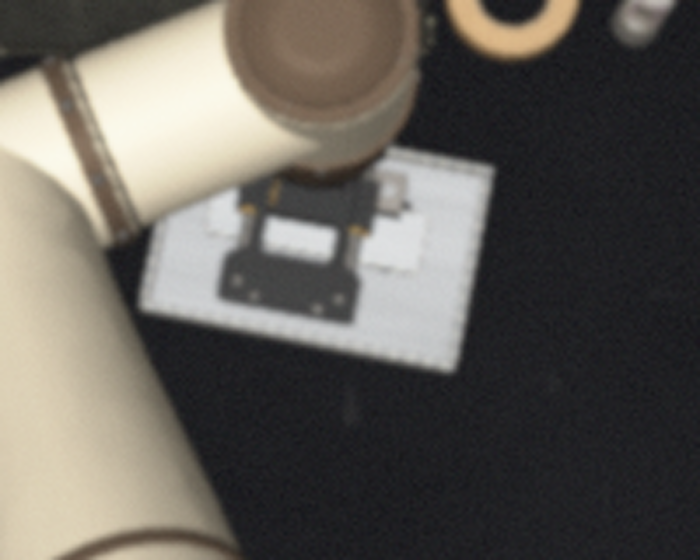

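All three chips lie in the tray, at crop (350,350), (380,400) and (460,430), and the bar is bare. Lifting the scraper and moving it beside the stand.

```bash
python3 -m creep '[[0,0,0,-0.1,0,0,0],[0,0.05,0,-0.15,0,0,0],[0,0.15,0.05,-0.15,0,0,0],[0,0.28,0.1,-0.15,0,0,0],[0,0.4,0.15,-0.15,0,0,0]]'; python3 h.py .472 -.127 .18 169.3
```

```text
time_s: 7.95
tcp_pos: [0.4615, -0.0556, 0.1865]
ee_rot: [[-0.183, -0.983, 0.003], [-0.983, 0.183, -0.0], [-0.0, -0.003, -1.0]]
wrist_force: [1.3, -0.4, -1.9]
gripper_width: 0.201
t 7.95 pos [ 0.4615 -0.0556  0.1865] yaw 169.5 tilt 0.17 g 0.201 F [ 1.3 -0.4 -1.9] j6 -24.0
ROW [0.2275, -0.0778, 0.0219] [-0.001, 0.0, 0.001] mm [68.3, -23.3, 6.6]
```

```bash
python3 -m creep '[[0,0.12,-0.04,0.02,0,0,0],[0,0.228,-0.078,0.02,0,0,0],[0,0.228,-0.078,0.1,0,0,0],[0,0.228,-0.078,0.2,0,0,0],[0,0.228,-0.078,0.3,0,0,0]]'; python3 h.py .472 -.127 .0575 169.3
```

```text
time_s: 8.37
tcp_pos: [0.4726, -0.128, 0.0965]
ee_rot: [[-0.185, -0.983, 0.006], [-0.983, 0.185, -0.0], [-0.001, -0.006, -1.0]]
wrist_force: [0.4, -0.2, -1.9]
gripper_width: 0.202
t 8.37 pos [ 0.4726 -0.128   0.0965] yaw 169.4 tilt 0.34 g 0.202 F [ 0.4 -0.2 -1.9] j6 -15.0
ROW [-0.0029, 0.0034, 0.1298] [-0.0019, 0.0003, 0.0004] mm [-0.9, 1.0, 39.0]
```

```bash
python3 -m creep '[[0,0,0,0.04,0,0,0],[0,0,0,0.08,0,0,0],[0,0,0,0.11,0,0,0],[0,0,0,0.125,0,0,0],[0,0,0,0.13,0,0,0]]'; python3 -m creep '[[0,0,0,0,-0.001,0,0],[0,0,0,0,-0.001,0,0]]'; python3 h.py .472 -.127 .0567 169.3
```

```text
time_s: 8.78
tcp_pos: [0.4726, -0.128, 0.057]
ee_rot: [[-0.184, -0.983, 0.005], [-0.983, 0.184, -0.0], [-0.001, -0.005, -1.0]]
wrist_force: [-0.2, -0.2, -0.9]
gripper_width: 0.204
time_s: 8.95
tcp_pos: [0.4732, -0.1279, 0.0576]
ee_rot: [[-0.184, -0.983, 0.003], [-0.983, 0.184, 0.0], [-0.001, -0.003, -1.0]]
wrist_force: [-0.7, -1.1, -0.6]
gripper_width: 0.203
t 8.95 pos [ 0.4732 -0.1279  0.0576] yaw 169.4 tilt 0.18 g 0.203 F [-0.7 -1.1 -0.6] j6 -14.0
ROW [-0.0022, 0.0047, 0.003] [-0.001, 0.0003, 0.0005] mm [-0.7, 1.4, 0.9]
```

```bash
python3 -m creep '[[0,0,0,0.002,0,0,0],[0,0,0,0.003,0,0,0],[0.3,0,0,0.003,0,0,0],[0.5,0,0,0.003,0,0,0],[0.8,0,0,0.003,0,0,0]]'; python3 -m creep '[[0.9,0,0,0,0,0,0],[0.9,0,0,0,0,0,0],[0.9,0,0,0,0,0,0],[0.9,0,0,0,0,0,0],[0.9,0,0,0,0,0,0]]'; python3 h.py .472 -.127 .18 169.3
```

```text
time_s: 9.37
tcp_pos: [0.4735, -0.1279, 0.057]
ee_rot: [[-0.184, -0.983, 0.004], [-0.983, 0.184, 0.0], [-0.001, -0.004, -1.0]]
wrist_force: [0.4, -0.3, 1.0]
gripper_width: 0.354
time_s: 9.78
tcp_pos: [0.4735, -0.1279, 0.057]
ee_rot: [[-0.184, -0.983, 0.004], [-0.983, 0.184, 0.0], [-0.001, -0.004, -1.0]]
wrist_force: [0.1, -0.2, 0.2]
gripper_width: 0.725
t 9.78 pos [ 0.4735 -0.1279  0.057 ] yaw 169.4 tilt 0.23 g 0.725 F [ 0.1 -0.2  0.2] j6 -14.0
ROW [-0.0025, 0.004, -0.4099] [-0.0012, 0.0003, 0.0005] mm [-0.7, 1.2, -123.0]
```

```bash
python3 -m creep '[[1,0,0,-0.1,0,0,0],[1,0,0,-0.2,0,0,0],[1,0,0,-0.3,0,0,0],[1,-0.1,0,-0.42,0,0,0],[1,-0.2,0,-0.47,0,0,0]]'; python3 h.py .5245 .27 .19 169.3
```

```text
time_s: 10.2
tcp_pos: [0.4849, -0.0696, 0.2016]
ee_rot: [[-0.187, -0.982, 0.009], [-0.982, 0.187, 0.0], [-0.002, -0.009, -1.0]]
wrist_force: [1.1, 0.4, 0.1]
gripper_width: 0.989
t 10.2 pos [ 0.4849 -0.0696  0.2016] yaw 169.2 tilt 0.5 g 0.989 F [1.1 0.4 0.1] j6 -22.0
ROW [-1.1367, 0.0825, 0.0399] [-0.0027, 0.0006, -0.0005] mm [-341.0, 24.7, 12.0]
```

```bash
python3 -m creep '[[1,-0.7,0.05,0,-0.003,0,0],[1,-0.7,0.05,0,-0.003,0,0],[1,-0.7,0.05,0,-0.003,0,0],[1,-0.7,0.05,0,-0.003,0,0],[1,-0.7,0.05,0,-0.003,0,0]]'; python3 h.py .5245 .27 .19 169.3
```

```text
time_s: 10.62
tcp_pos: [0.5089, 0.1398, 0.2021]
ee_rot: [[-0.187, -0.982, -0.0], [-0.982, 0.187, 0.002], [-0.002, 0.001, -1.0]]
wrist_force: [1.8, -0.8, 0.8]
gripper_width: 0.997
t 10.62 pos [0.5089 0.1398 0.2021] yaw 169.2 tilt 0.12 g 0.997 F [ 1.8 -0.8  0.8] j6 -44.0
ROW [-0.4361, 0.0301, 0.0411] [0.0002, 0.0007, -0.0004] mm [-130.8, 9.0, 12.3]
```

```bash
python3 -m creep '[[1,-0.436,0.03,0.1,0,0,0],[1,-0.436,0.03,0.1,0,0,0],[1,-0.436,0.03,0.1,0,0,0],[1,-0.436,0.03,0.1,0,0,0],[1,-0.436,0.03,0.1,0,0,0]]'; python3 h.py .5245 .27 .056 169.3
python3 - <<'E'
from h import *
im=snap('scene','s6');cv2.imwrite('pics/s6a.png',cv2.resize(im[140:300,200:400],None,fx=3.5,fy=3.5,interpolation=cv2.INTER_CUBIC))
cv2.imwrite('pics/s6b.png',im)
E
```

```text
time_s: 11.03
tcp_pos: [0.5241, 0.2726, 0.1706]
ee_rot: [[-0.183, -0.983, -0.002], [-0.983, 0.183, 0.001], [-0.0, 0.002, -1.0]]
wrist_force: [0.1, -0.2, 0.1]
gripper_width: 0.999
t 11.03 pos [0.5241 0.2726 0.1706] yaw 169.4 tilt 0.12 g 0.999 F [ 0.1 -0.2  0.1] j6 -54.0
ROW [0.0085, -0.0037, 0.3819] [0.0007, 0.0001, 0.0007] mm [2.5, -1.1, 114.6]
```

View pics/s6a.png

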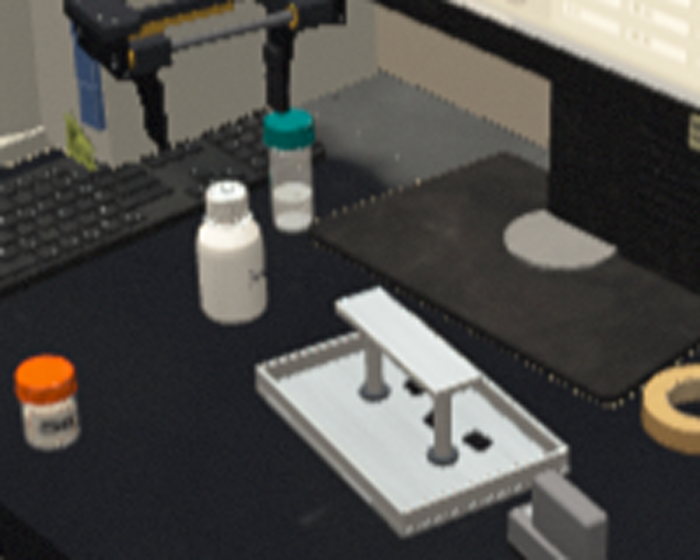

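View pics/s6b.png

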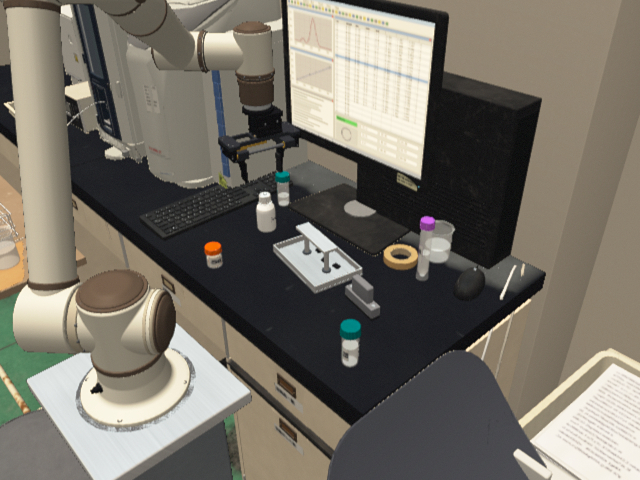

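The scraper is upright beside the tray, near (362,297). The gripper is above the bottle with its jaws open.

```bash
python3 - <<'E'
from h import *
a=r.sense()['tcp_pos']
Rc=np.array(r.sense()['ee_rot'])
for q in (.06,-.06,.0435,-.0435):
    p=a+Rc[:,1]*q; p[2]=.1536; u=proj('scene',p); print(q,(u-[200,140])*3.5)
u=proj('scene',[.5245,.27,.1]);print((u-[200,140])*3.5)
E
```

```text
0.06 [148.20472585 145.70752838]
-0.06 [297.336232  103.7624777]
0.0435 [169.32721751 139.76657059]
-0.0435 [277.43234336 109.36068856]
[230.01940005 190.25970715]
```

```bash
python3 -m creep '[[1,0.008,-0.003,0.08,0,0,0],[1,0.008,-0.003,0.16,0,0,0],[1,0.008,-0.003,0.24,0,0,0],[1,0.008,-0.003,0.32,0,0,0],[1,0.008,-0.003,0.38,0,0,0]]';python3 -m creep '[[1,0,0,0,0,0,0]]'; python3 h.py .5245 .27 .056 169.3
python3 - <<'E'
from h import *
im=snap('scene','s7');cv2.imwrite('pics/s7a.png',cv2.resize(im[140:300,200:400],None,fx=3.5,fy=3.5,interpolation=cv2.INTER_CUBIC))
E
```

```text
time_s: 11.5
tcp_pos: [0.5236, 0.266, 0.0561]
ee_rot: [[-0.187, -0.982, -0.003], [-0.982, 0.187, -0.0], [0.001, 0.003, -1.0]]
wrist_force: [-0.4, 0.4, -1.6]
gripper_width: 1.0
time_s: 11.58
tcp_pos: [0.5216, 0.2628, 0.0531]
ee_rot: [[-0.19, -0.982, -0.009], [-0.982, 0.19, -0.005], [0.006, 0.008, -1.0]]
wrist_force: [-0.6, 0.6, -0.5]
gripper_width: 1.003
t 11.58 pos [0.5216 0.2628 0.0531] yaw 169.1 tilt 0.6 g 1.003 F [-0.6  0.6 -0.5] j6 -53.0
ROW [-0.0254, -0.0048, -0.01] [0.0026, -0.002, -0.0013] mm [-7.6, -1.4, -3.0]
```

View pics/s7a.png

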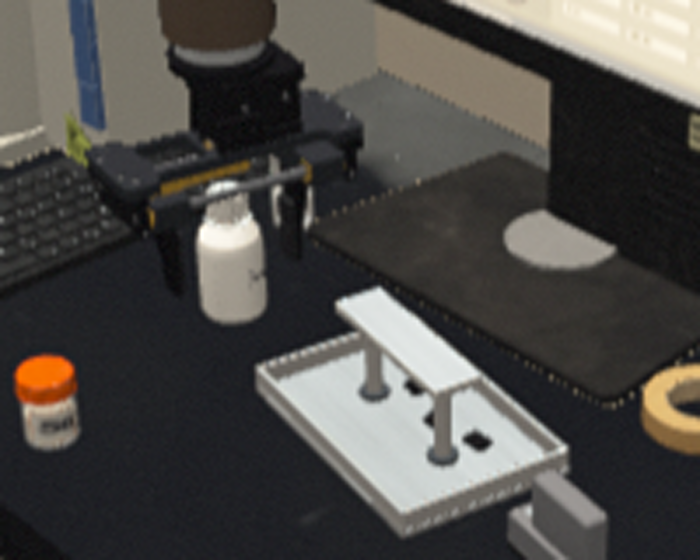

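```bash
python3 -m creep '[[1,-0.025,-0.005,-0.01,0.0026,-0.002,-0.001],[1,-0.025,-0.005,-0.01,0.0026,-0.002,-0.001],[1,-0.025,-0.005,-0.01,0.0026,-0.002,-0.001],[1,-0.025,-0.005,-0.01,0.0026,-0.002,-0.001]]'; python3 h.py .5245 .27 .056 169.3
```

```text
time_s: 11.97
tcp_pos: [0.5259, 0.2707, 0.0592]
ee_rot: [[-0.186, -0.982, 0.004], [-0.982, 0.186, 0.003], [-0.004, -0.003, -1.0]]
wrist_force: [0.8, -0.5, -0.1]
gripper_width: 1.001
t 11.97 pos [0.5259 0.2707 0.0592] yaw 169.3 tilt 0.28 g 1.001 F [ 0.8 -0.5 -0.1] j6 -54.0
ROW [0.0031, 0.0044, 0.0108] [-0.001, 0.0011, -0.0002] mm [0.9, 1.3, 3.2]
```

Now the position is good; closing on the bottle.

```bash
python3 -m creep '[[0.9,0.003,0.003,0.008,0,0,0],[0.8,0.003,0.003,0.008,0,0,0],[0.7,0.003,0.003,0.008,0,0,0],[0.6,0.003,0.003,0.008,0,0,0],[0.5,0.003,0.003,0.008,0,0,0]]'; python3 -m creep '[[0.45,0,0,0,0,0,0],[0.45,0,0,0,0,0,0],[0.4,0,0,0,0,0,0],[0.3,0,0,0,0,0,0],[0.2,0,0,0,0,0,0]]'; python3 -m creep '[[0,0,0,0,0,0,0],[0,0,0,0,0,0,0],[0,0,0,0,0,0,0]]'; python3 h.py .5245 .27 .15 169.3
```

```text
time_s: 12.38
tcp_pos: [0.5249, 0.27, 0.0569]
ee_rot: [[-0.186, -0.982, 0.004], [-0.982, 0.186, 0.003], [-0.003, -0.003, -1.0]]
wrist_force: [-0.2, 0.4, 0.5]
gripper_width: 0.703
time_s: 12.8
tcp_pos: [0.5249, 0.27, 0.0568]
ee_rot: [[-0.186, -0.982, 0.004], [-0.982, 0.186, 0.003], [-0.003, -0.003, -1.0]]
wrist_force: [-0.4, 0.1, -0.5]
gripper_width: 0.562
time_s: 13.05
tcp_pos: [0.5249, 0.27, 0.0568]
ee_rot: [[-0.186, -0.982, 0.004], [-0.982, 0.186, 0.003], [-0.003, -0.003, -1.0]]
wrist_force: [0.6, 0.4, -0.1]
gripper_width: 0.563
t 13.05 pos [0.5249 0.27   0.0568] yaw 169.3 tilt 0.27 g 0.563 F [ 0.6  0.4 -0.1] j6 -54.0
ROW [-0.0009, 0.0004, -0.3108] [-0.001, 0.0011, -0.0002] mm [-0.3, 0.1, -93.2]
```

```bash
python3 -m creep '[[0,0,0,-0.08,0,0,0],[0,0,0,-0.16,0,0,0],[0,0,0,-0.26,0,0,0],[0,0,0,-0.36,0,0,0],[0,0,0,-0.46,0,0,0]]'; python3 -m creep '[[0,0,0,0,0,0,0],[0,0,0,0,0,0,0]]';python3 h.py .506 .0545 .185 169.3
```

```text
time_s: 13.47
tcp_pos: [0.5239, 0.2693, 0.1958]
ee_rot: [[-0.186, -0.982, 0.003], [-0.982, 0.186, 0.002], [-0.003, -0.002, -1.0]]
wrist_force: [0.8, -0.0, -1.0]
gripper_width: 0.567
time_s: 13.63
tcp_pos: [0.5244, 0.2698, 0.1979]
ee_rot: [[-0.187, -0.982, 0.006], [-0.982, 0.187, 0.005], [-0.006, -0.005, -1.0]]
wrist_force: [-1.1, -0.6, -1.8]
gripper_width: 0.563
t 13.63 pos [0.5244 0.2698 0.1979] yaw 169.2 tilt 0.46 g 0.563 F [-1.1 -0.6 -1.8] j6 -54.0
ROW [0.7169, -0.0734, 0.0386] [-0.0016, 0.002, -0.0003] mm [215.1, -22.0, 11.6]
```

```bash
python3 -m creep '[[0,0.08,-0.01,0,-0.0016,0.002,0],[0,0.18,-0.02,0,-0.0016,0.002,0],[0,0.28,-0.03,0,-0.0016,0.002,0],[0,0.36,-0.04,0,-0.0016,0.002,0],[0,0.42,-0.043,0,-0.0016,0.002,0]]'; python3 -m creep '[[0,0.08,-0.01,0,0,0,0],[0,0.16,-0.015,0,0,0,0],[0,0.22,-0.02,0,0,0,0],[0,0.27,-0.025,0,0,0,0],[0,0.29,-0.03,0,0,0,0]]';python3 h.py .506 .0545 .145 169.3
python3 - <<'E'
from h import *
im=snap('scene','s8');cv2.imwrite('pics/s8a.png',cv2.resize(im[140:300,220:420],None,fx=3.5,fy=3.5,interpolation=cv2.INTER_CUBIC))
E
```

```text
time_s: 14.05
tcp_pos: [0.512, 0.1413, 0.1951]
ee_rot: [[-0.188, -0.982, -0.004], [-0.982, 0.188, -0.002], [0.003, 0.004, -1.0]]
wrist_force: [-0.3, 0.3, -0.6]
gripper_width: 0.568
time_s: 14.47
tcp_pos: [0.5028, 0.0522, 0.1935]
ee_rot: [[-0.19, -0.982, -0.008], [-0.982, 0.19, -0.003], [0.004, 0.008, -1.0]]
wrist_force: [-0.1, -0.0, -0.8]
gripper_width: 0.566
t 14.47 pos [0.5028 0.0522 0.1935] yaw 169.0 tilt 0.51 g 0.566 F [-0.1 -0.  -0.8] j6 -35.0
ROW [-0.0105, -0.0104, 0.1614] [0.0025, -0.0014, -0.0014] mm [-3.1, -3.1, 48.4]
```

View pics/s8a.png

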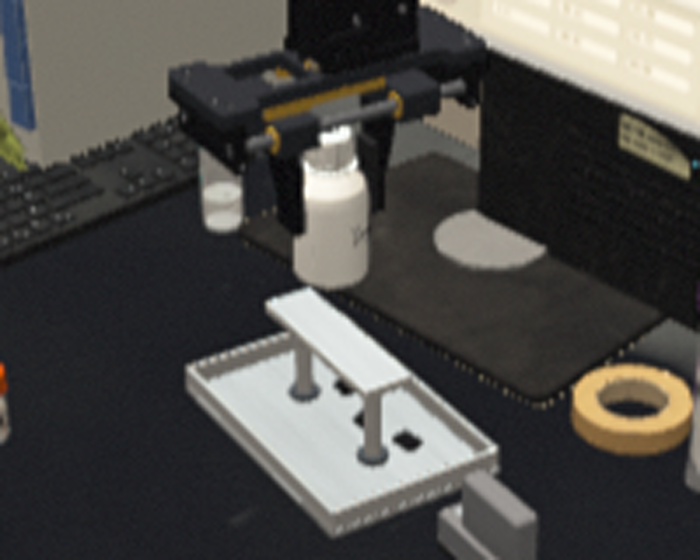

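The bar is empty, with all three chips in the tray. The bottle hangs upright above the bar. Lowering with a small correction.

```bash
python3 -m creep '[[0,-0.01,-0.01,0.03,0.0025,-0.0014,-0.001],[0,-0.01,-0.01,0.06,0.0025,-0.0014,-0.001],[0,-0.01,-0.01,0.09,0.0025,-0.0014,-0.001],[0,-0.01,-0.01,0.12,0.0025,-0.0014,-0.001],[0,-0.01,-0.01,0.14,0.0025,-0.0014,-0.001]]'; python3 -m creep '[[0,0,0,0,0,0,0],[0,0,0,0,0,0,0]]';python3 h.py .506 .0545 .1392 169.3
```

```text
time_s: 14.93
tcp_pos: [0.5057, 0.0547, 0.1499]
ee_rot: [[-0.187, -0.982, -0.002], [-0.982, 0.187, -0.001], [0.001, 0.001, -1.0]]
wrist_force: [0.0, -0.2, -0.9]
gripper_width: 0.563
time_s: 15.1
tcp_pos: [0.5053, 0.0548, 0.1491]
ee_rot: [[-0.186, -0.983, -0.003], [-0.983, 0.186, -0.002], [0.002, 0.003, -1.0]]
wrist_force: [0.8, 0.3, -0.1]
gripper_width: 0.563
t 15.1 pos [0.5053 0.0548 0.1491] yaw 169.3 tilt 0.22 g 0.563 F [ 0.8  0.3 -0.1] j6 -35.0
ROW [0.0005, -0.0024, 0.0329] [0.001, -0.0007, -0.0001] mm [0.2, -0.7, 9.9]
```

```bash
python3 -m creep '[[0,0,-0.002,0.008,0.001,-0.001,0],[0,0,-0.002,0.016,0.001,-0.001,0],[0,0,-0.002,0.024,0.001,-0.001,0],[0,0,-0.002,0.031,0.001,-0.001,0],[0,0,-0.002,0.031,0.001,-0.001,0]]'; python3 -m creep '[[0,0,0,0,0,0,0],[0,0,0,0,0,0,0]]';python3 h.py .506 .0545 .1388 169.3
python3 - <<'E'
from h import *
im=snap('scene','s9');cv2.imwrite('pics/s9a.png',cv2.resize(im[180:290,260:380],None,fx=6,fy=5,interpolation=cv2.INTER_CUBIC))
E
```

```text
time_s: 15.52
tcp_pos: [0.5056, 0.0546, 0.1394]
ee_rot: [[-0.186, -0.983, -0.0], [-0.983, 0.186, 0.001], [-0.001, 0.0, -1.0]]
wrist_force: [-0.1, -1.4, -1.2]
gripper_width: 0.566
time_s: 15.68
tcp_pos: [0.5057, 0.0545, 0.1395]
ee_rot: [[-0.186, -0.982, -0.0], [-0.982, 0.186, 0.001], [-0.001, 0.0, -1.0]]
wrist_force: [0.2, -0.7, -1.1]
gripper_width: 0.562
t 15.68 pos [0.5057 0.0545 0.1395] yaw 169.3 tilt 0.05 g 0.562 F [ 0.2 -0.7 -1.1] j6 -35.0
ROW [-0.0001, -0.001, 0.0024] [0.0001, 0.0002, -0.0002] mm [-0.0, -0.3, 0.7]
```

View pics/s9a.png

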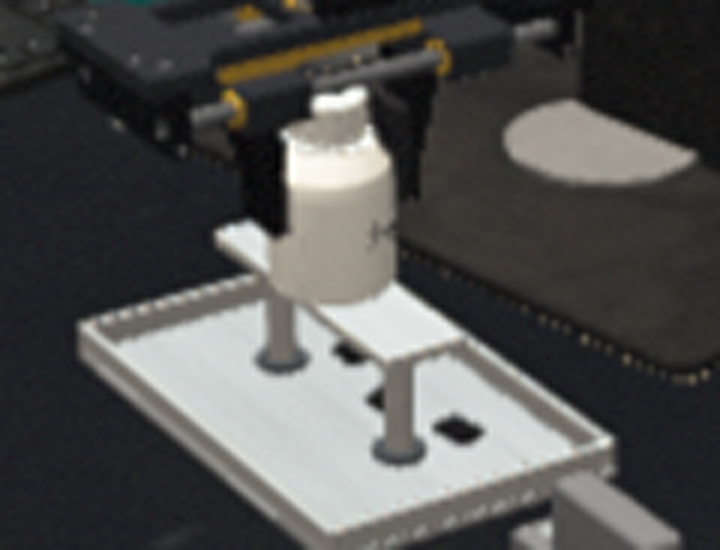

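The bottle is centred just over the bar. Easing it the last bit down, then opening.

```bash
python3 -m creep '[[0,0,0,0.002,0,0,0],[0,0,0,0.004,0,0,0],[0,0,0,0.004,0,0,0]]'; python3 h.py .506 .0545 .1388 169.3
```

```text
time_s: 15.98
tcp_pos: [0.5059, 0.0546, 0.1387]
ee_rot: [[-0.186, -0.983, 0.0], [-0.983, 0.186, 0.001], [-0.001, -0.0, -1.0]]
wrist_force: [-0.3, -0.9, 1.7]
gripper_width: 0.566
t 15.98 pos [0.5059 0.0546 0.1387] yaw 169.3 tilt 0.05 g 0.566 F [-0.3 -0.9  1.7] j6 -35.0
ROW [0.0003, -0.0004, -0.0003] [-0.0001, 0.0003, -0.0001] mm [0.1, -0.1, -0.1]
```

```bash
python3 -m creep '[[0.58,0,0,0,0,0,0],[0.6,0,0,0,0,0,0],[0.65,0,0,0,0,0,0],[0.7,0,0,0,0,0,0],[0.8,0,0,0,0,0,0]]'; python3 -m creep '[[0.9,0,0,0,0,0,0],[1,0,0,0,0,0,0],[1,0,0,0,0,0,0],[1,0,0,0,0,0,0],[1,0,0,0,0,0,0]]'
python3 h.py .506 .0545 .27 169.3
python3 - <<'E'
from h import *
im=snap('scene','s10');cv2.imwrite('pics/s10a.png',cv2.resize(im[180:290,260:380],None,fx=6,fy=5,interpolation=cv2.INTER_CUBIC))
E
```

```text
time_s: 16.4
tcp_pos: [0.5059, 0.0546, 0.1387]
ee_rot: [[-0.186, -0.983, 0.0], [-0.983, 0.186, 0.001], [-0.001, -0.0, -1.0]]
wrist_force: [-1.2, 0.3, -0.4]
gripper_width: 0.706
time_s: 16.82
tcp_pos: [0.5059, 0.0546, 0.1387]
ee_rot: [[-0.186, -0.983, 0.0], [-0.983, 0.186, 0.001], [-0.001, -0.0, -1.0]]
wrist_force: [-0.6, 0.4, 0.7]
gripper_width: 0.981
t 16.82 pos [0.5059 0.0546 0.1387] yaw 169.3 tilt 0.06 g 0.981 F [-0.6  0.4  0.7] j6 -35.0
ROW [-0.0001, -0.0004, -0.4377] [-0.0001, 0.0003, -0.0002] mm [-0.0, -0.1, -131.3]
```

View pics/s10a.png

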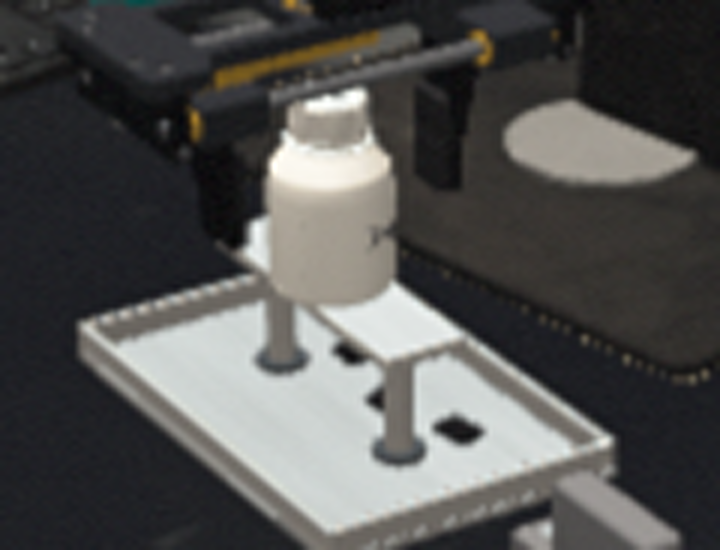

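Bottle stands alone; jaws are clear on both sides. Retreating straight up.

```bash
python3 -m creep '[[1,0,0,-0.05,0,0,0],[1,0,0,-0.11,0,0,0],[1,0,0,-0.18,0,0,0],[1,0,0,-0.26,0,0,0],[1,0,0,-0.34,0,0,0]]'; python3 -m creep '[[1,0,0,-0.08,0,0,0],[1,0,0,-0.15,0,0,0],[1,-0.02,0.1,-0.2,0,0,0],[1,-0.02,0.25,-0.2,0,0,0],[1,-0.02,0.4,-0.2,0,0,0]]'; python3 -m creep '[[1,-0.4,0,0,0,0,0],[1,-0.4,0,0,0,0,0],[1,-0.4,0,0,0,0,0],[1,-0.4,0,0,0,0,0],[1,-0.4,0,0,0,0,0]]'; python3 -m creep '[[1,-0.4,0,0,0,0,0],[1,-0.4,0,0,0,0,0],[1,-0.4,0,0,0,0,0],[1,-0.4,0,0,0,0,0]]'
python3 - <<'E'
from h import *
im=snap('scene','s11');cv2.imwrite('pics/s11a.png',cv2.resize(im[140:380,190:510],None,fx=2.5,fy=2.5,interpolation=cv2.INTER_CUBIC))
im=snap('top','t11');cv2.imwrite('pics/t11a.png',cv2.resize(im[140:340,190:490],None,fx=2.6,fy=2.6,interpolation=cv2.INTER_CUBIC))
E
```

```text
time_s: 17.28
tcp_pos: [0.5055, 0.0544, 0.2415]
ee_rot: [[-0.186, -0.983, -0.0], [-0.983, 0.186, 0.001], [-0.001, 0.0, -1.0]]
wrist_force: [1.0, 0.4, 0.6]
gripper_width: 0.999
time_s: 17.7
tcp_pos: [0.3948, 0.0817, 0.3019]
ee_rot: [[-0.188, -0.982, 0.001], [-0.982, 0.188, 0.001], [-0.001, -0.0, -1.0]]
wrist_force: [-0.3, 0.6, -0.2]
gripper_width: 0.998
time_s: 18.12
tcp_pos: [0.4172, 0.2009, 0.3017]
ee_rot: [[-0.185, -0.983, -0.0], [-0.983, 0.185, 0.001], [-0.001, 0.0, -1.0]]
wrist_force: [-0.0, -0.1, 0.2]
gripper_width: 1.001
time_s: 18.45
tcp_pos: [0.4406, 0.3229, 0.3004]
ee_rot: [[-0.183, -0.983, -0.0], [-0.983, 0.183, 0.001], [-0.001, 0.0, -1.0]]
wrist_force: [-0.2, -0.0, -0.2]
gripper_width: 1.003
```

View pics/s11a.png

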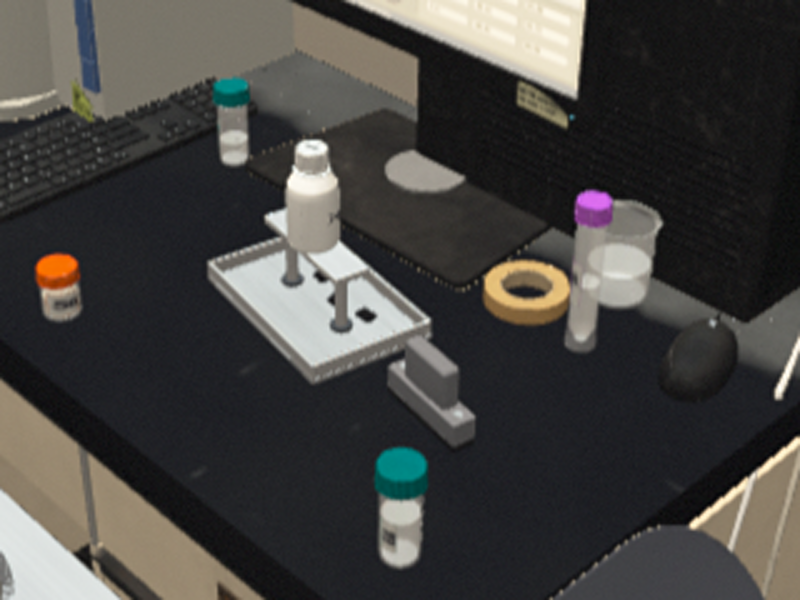

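View pics/t11a.png

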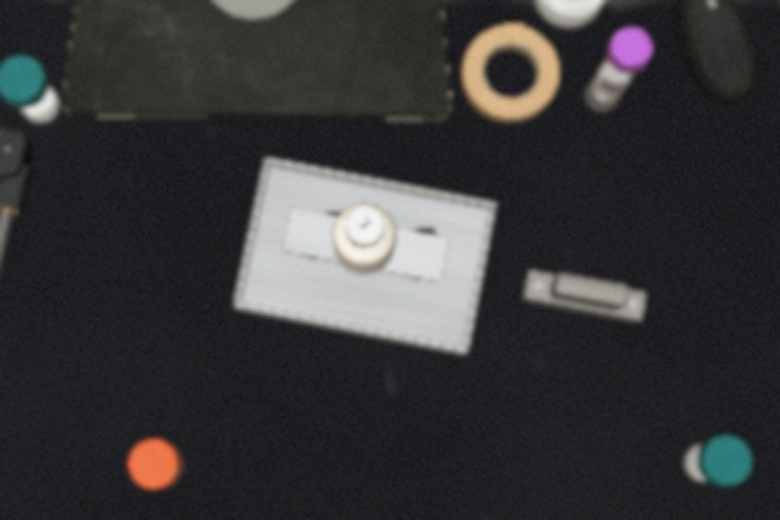

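```bash
python3 - <<'E'
from h import *
p=ray('top',364.5/2.6-.5+190,226/2.6-.5+140,.182);d=p[:2]-[.506,.0545];a=np.radians(-10.7)
print(p,'x_s',d@[np.cos(a),np.sin(a)],'y_s',d@[-np.sin(a),np.cos(a)])
for n,u,v,z in [('tall',631,48,.156),('tr',726,460,.094),('jar',154,464,.053),('tl',22,80,.094)]:
    print(n,ray('top',(u+.5)/2.6-.5+190,(v+.5)/2.6-.5+140,z).round(3))
print(r.sense()['joint_velocities'].round(2)); print(r.finish_job())
E
```

```text
[0.50493656 0.05589332 0.182     ] x_s -0.0013036414767645535 y_s 0.0011716505843288687
tall [ 0.651 -0.151  0.156]
tr [ 0.335 -0.231  0.094]
jar [0.329 0.224 0.053]
tl [0.637 0.336 0.094]
[-1.12 -2.19 -1.55  0.11 -0.2   0.05]
the job is handed in; nothing more can be done
None
```

The job is done and handed in at about 18.6 s of the 67 s allowed; `finish_job` reports no verdict, so these are my own checks.

- **Chips:** one slow push with the scraper knocked all three off the bar's far edge. The scene pictures taken after the push and before the bottle went on show the bar bare and all three chips in the tray. The last pictures still show them there, partly hidden by the bar and bottle.
- **Scraper:** it stands upright on the worktop, about 35 mm from the tray's end, with the gripper clear of it.
- **Bottle:** it stands upright on the bar. From the top picture its cap is about 1.3 mm off the bar's centre line and 1.2 mm from its middle.
- **Bystanders:** their measured positions match the first picture to within about 2 mm.

No check failed. While lowering over the bottle, the tool drifted about 7 mm sideways, and I corrected it before closing the gripper. The arm was still creeping slightly, at up to about 2 degrees per second, when I handed in. It was in free space at 0.30 m height, away from everything.

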